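# Bring the bearing to the gauging station

## Robot

A 6-joint arm with a two-finger parallel gripper is mounted at the origin on the work surface. World frame = base frame: x ahead of the robot, y to its left, z up, the work surface at z = 0. Lengths are in mm, angles in rad, forces in N, time in s.
With the tool pointing down it reaches from about 350 to 975 mm from the base axis. Payload 7.1 kg.
Tool frame: the origin (TCP) lies on the front face of the gripper's body, between the roots of the fingers; the fingertips stand 80 mm ahead of it and the grasp point (between the pads) lies 61 mm ahead of it (env.tips_ahead is the distance from the TCP to the fingertips, in mm); z points along the fingers, y is the line along which they close (so a half turn about z gives the same grasp; the last joint's range is limited). The gripper opens to 88 mm and grips with 3 to 60 N. Pads are 20 mm wide; open, the fingers measure 115 mm over their backs; the gripper's body (75 mm by 178 mm) begins 61 mm behind the grasp point.
Start: joints at [-1.172, 0.423, 1.63, -0, 1.089, -0.019], TCP at [253.61, -571.216, 302.675] pointing down, gripper open.
Joint ranges: [-3, 3], [-0.9, 2.11], [0.09, 2.58], [-1.31, 4.45], [0.11, 2.69], [-2.54, 2.54]. Speed limits (rad/s): [2.39, 2.39, 3.01, 3.14, 3.14, 3.14].

## Interface

Orientations are given as a unit quaternion [x, y, z, w].
In Python, from station import env, set_gripper, viewer, workorder gives the robot as it stands. Calls block until the motion is done:
- env.reach(position, orientation): joint-space move of the TCP to a pose.
- env.move_l(position, rot=None, rate=150, f_stop=None): straight line of the TCP; rot=None keeps the orientation; rate is the mean speed in mm/s. With f_stop (N) it stops when the force on the tool has changed by that much, and returns True; else False.
- env.move_joints(angles): joint-space move.
- set_gripper(opening): finger opening in mm; the grip force is fixed at half the most; returns when the fingers have stopped.
- env.hold(seconds).
- env.ik(position, orientation): joint angles nearest the present ones, or None.
- env.read_state(): the state.
- viewer.camera(name): name is "scene" or "top" or "wrist"; returns the picture (400x640x3 uint8, blue, green, red); there is no depth.
- viewer.camera_params(name): a dict with "fx", "fy", "cx", "cy" (pixels), "pose" (4x4, takes a point from camera to world coordinates); the wrist camera has in their place "tool_from_camera" (4x4, takes a point from camera to tool coordinates, whose origin is the TCP and whose axes are the flange's). Camera axes: x right, y up, looking along -z (the intrinsics and any distortion apply to the point x, -y, -z); pixel columns grow to the right and rows downward; lengths in mm; the calibration is good to about 2 mm. A picture is of the moment at which its call begins: read the wrist's pose just before it. camera_params takes no time and is no camera call.
A pose or a line that the arm cannot do raises env.IKError and nothing moves.
- workorder.sign_off(): hands the job in; it is judged then, once.
The state is a dict: "time_s": time; "qpos": joint angles; "dq": joint speeds; "tau": joint torques, N m; "tool_pos": TCP position; "orientation": TCP orientation; "force": force on the tool from outside, world axes, zero at the start; "wrist_torque": the same for the moment, N m; "width": finger opening in mm; "grip_force": force on a finger pad.
Only numpy, scipy, OpenCV 4.12 (cv2) and the standard library are available. Lean on these libraries where they do the work, as an engineer would, in place of code of your own. Each camera call takes 0.05 s, during which the arm holds its last target. There are 200 camera calls.

## Task

The green ring is the gauging station, but a blue bearing cap is standing on it: put that cap away by nesting it upright and fully home in the other blue cap. Then slide the carrier dish, with the bearing staying in it, across the mat from the yellow ring until it sits centred in the green ring; never lift the dish off the mat. Leave the shim rings, the snap gauge and the oil bottle where they are.

Things in the scene. Friction and masses are not known exactly. Their poses are not given: they have to be found in the camera images.
- dish: Low round aluminium carrier dish, 84 mm outside diameter, rim 14 mm high, 0.35 kg, on the black rubber mat (mat top at z = 3 mm), starting near the middle of the yellow ring. Origin: centre of its underside, z up. Its orange bar handle runs along its own -x, 44 to 124 mm from the centre: 16 mm wide, underside 29 mm and top 43 mm above the mat, clear beneath beyond 52 mm.
- dish_grip (a point): The middle of the dish's handle bar, 86 mm from the dish's centre along its -x, 36 mm above the mat; same axes as the dish (the bar runs along x, so fingers close along y).
- bearing: Dull grey spherical roller bearing, 62 mm outside diameter, 30 mm bore, 20 mm wide, about 0.28 kg, lying loose and flat in the dish (inside diameter 76 mm), its top 24 mm above the mat. Origin: centre of its underside.
- cap: Blue plastic cap standing in the green ring, open on top, 48 mm high, 60 g. Origin: centre of its underside, z its axis. Foot tapers from 34 mm diameter at the bottom to 42 mm at 22 mm; above 24 mm a straight collar, 52 mm outside, 46 mm inside. Fully nested it stands 24 mm higher than the other cap, collar on rim: only the collar shows, so hold it within about 20 mm of its rim.
- stack_cap: The other blue cap, identical in size, standing upright on the mat beyond the three rings, with the brass shim rings in the same row. Origin: centre of its underside.
- mark_green: Painted green ring on the mat, 102 mm inside and 116 mm outside diameter, flat (no height): the gauging station. Origin: its centre, at the mat's top.
- mark_yellow: Painted yellow ring of the same size: the waiting station, where the dish starts. Origin: its centre.
- mark_red: Painted red ring of the same size: the reject station, empty and not used. Origin: its centre.
- shim_a: Brass shim ring, 60 mm outside diameter, 44 mm bore, 5 mm thick, flat on the mat. Origin: centre of its underside. Leave alone.
- shim_b: Brass shim ring, 50 mm outside diameter, 34 mm bore, 5 mm thick, flat on the mat. Origin: centre of its underside. Leave alone.
- snap_gauge: C-shaped steel snap gauge lying flat at the left side of the mat, about 88 x 100 mm, 16 mm high. Origin: centre of its underside. Leave alone.
- oil_bottle: White plastic oil bottle with a red cap, 48 mm diameter, 110 mm high, standing at the right side of the mat. Origin: centre of its underside. Leave alone.
Things that resemble listed ones, but are neither listed nor needed, are in the scene too. What is shaped like the stack_cap but red is not meant. What is shaped like the dish but pink is not meant.

How it is judged:
By the outcome, as a careful person would: the job done as asked, in the order asked, and still so for the second after the job is handed in, with the robot touching nothing.
It also fails if it takes over 58 s, if anything falls off the work surface, if the arm or the gripper's body presses on something with over 40 N, if the wrist force passes 120 N, or if a joint passes its speed limit or range.

## Working session

There is one attempt and no reset: what is moved stays moved. The work goes in short steps, each a Python script; the robot and the scene stay as the last script left them, time stands still between calls to the robot, and variables do not carry over. Pictures are saved under pics/ and viewed, at most 10 in all, crops included, and the job is handed in when it is done.

```bash
ls; mkdir -p pics; python3 - <<'E'
from station import env,viewer
import cv2
for n in("top","scene"):
    cv2.imwrite(f"pics/{n}0.png",viewer.camera(n)); p=viewer.camera_params(n); print(n,p)
print(viewer.camera_params("wrist"))
s=env.read_state();print(s["time_s"],s["orientation"],s["width"])
E
```

```text
pics
top {'fx': 380.6598820949622, 'fy': 380.6598820949622, 'cx': 321.5143101684336, 'cy': 201.9519779286631, 'pose': array([[-2.42734525e-02,  9.83392278e-01, -1.79862245e-01,
         4.07787558e+02],
       [-9.99701873e-01, -2.34023411e-02,  6.96385346e-03,
         5.37649195e+00],
       [ 2.63900209e-03,  1.79977660e-01,  9.83667158e-01,
         1.06967166e+03],
       [ 0.00000000e+00,  0.00000000e+00,  0.00000000e+00,
         1.00000000e+00]])}
scene {'fx': 427.1816553792918, 'fy': 427.1816553792918, 'cx': 323.07384474264865, 'cy': 195.38505367162554, 'pose': array([[-5.32165871e-01, -5.68229111e-01,  6.27626611e-01,
         1.27298973e+03],
       [ 8.46593573e-01, -3.64920614e-01,  3.87443244e-01,
         4.23377131e+02],
       [ 8.87735808e-03,  7.37528726e-01,  6.75257410e-01,
         7.81643603e+02],
       [ 0.00000000e+00,  0.00000000e+00,  0.00000000e+00,
         1.00000000e+00]])}
{'fx': 288.52374845082875, 'fy': 288.52374845082875, 'cx': 312.6924674742363, 'cy': 201.97964076272623, 'tool_from_camera': array([[-5.61194790e-04,  9.65594160e-01,  2.60053079e-01,
         7.07789633e+01],
       [ 9.99998098e-01,  5.61106180e-05,  1.94965443e-03,
        -5.81717338e-01],
       [ 1.86798319e-03,  2.60053678e-01, -9.65592354e-01,
        -8.21931092e+01],
       [ 0.00000000e+00,  0.00000000e+00,  0.00000000e+00,
         1.00000000e+00]])}
0.1 [ 9.78251830e-01  2.07419582e-01 -1.55553184e-04 -6.71254570e-04] 87.97228075068541
```

View pics/top0.png

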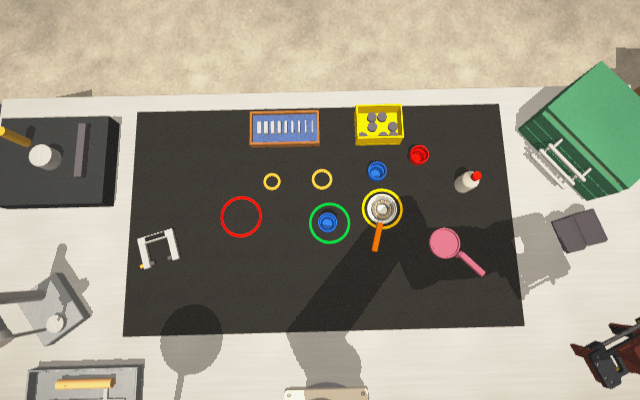

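View pics/scene0.png

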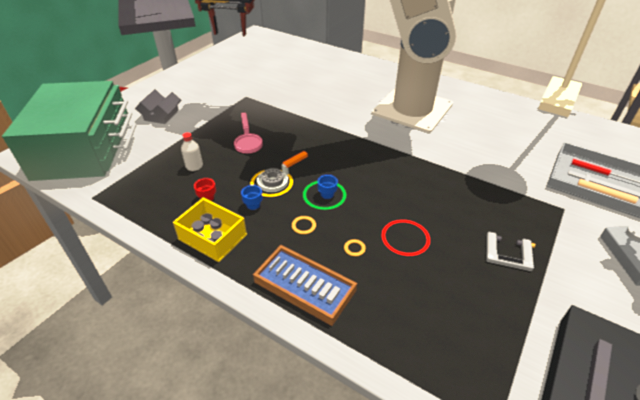

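Top view: the blue caps are at (327,222), in the green ring, which is `cap`, and at (377,170), which is `stack_cap`. The red lookalike at (419,155) is rejected. The dish with the orange handle is at (382,209) and the pink pan at (445,243) is rejected. Next is a close crop plus computed positions.

```bash
cat > h.py <<'E'
from station import env,set_gripper,viewer,workorder
import numpy as np, cv2
from scipy.spatial.transform import Rotation as R
def cam(n,st=None):
    p=viewer.camera_params(n)
    if n!="wrist": return p,p["pose"]
    st=st or env.read_state(); T=np.eye(4); T[:3,:3]=R.from_quat(st["orientation"]).as_matrix(); T[:3,3]=st["tool_pos"]
    return p,T@p["tool_from_camera"]
def world(n,uv,z,st=None):
    p,T=cam(n,st); u,v=uv
    d=T[:3,:3]@np.array([(u-p["cx"])/p["fx"],-(v-p["cy"])/p["fy"],-1]); o=T[:3,3]
    return o+d*(z-o[2])/d[2]
def pix(n,P,st=None):
    p,T=cam(n,st); c=T[:3,:3].T@(np.asarray(P,float)-T[:3,3])
    return np.array([p["cx"]-p["fx"]*c[0]/c[2],p["cy"]+p["fy"]*c[1]/c[2]])
def down(yaw):   # tool pointing down, tool x at angle yaw in world
    return (R.from_euler('z',yaw)*R.from_euler('x',np.pi)).as_quat()
def circle(n,c,r,z,st=None):
    return np.array([pix(n,(c[0]+r*np.cos(a),c[1]+r*np.sin(a),z),st) for a in np.linspace(0,2*np.pi,73)])
def blobs(img,lo,hi,amin=30):
    m=cv2.inRange(cv2.cvtColor(img,cv2.COLOR_BGR2HSV),lo,hi)
    cs,_=cv2.findContours(m,cv2.RETR_EXTERNAL,cv2.CHAIN_APPROX_NONE)
    return [c for c in cs if cv2.contourArea(c)>amin]
E
python3 - <<'E'
from h import *
im=cv2.imread("pics/top0.png")
for nm,lo,hi,z in(("green",(50,120,60),(75,255,255),3),("yellow",(25,150,120),(33,255,255),3),("blue",(100,120,50),(125,255,255),40),("orange",(8,170,120),(18,255,255),39)):
    for c in blobs(im,lo,hi):
        if len(c)<5: continue
        e=cv2.fitEllipse(c); P=world("top",e[0],z)
        if abs(P[1])<250 : print(nm,np.round(e[0],1),np.round(e[1],1),np.round(P,1))
cv2.imwrite("pics/c0.png",cv2.resize(im[130:270,280:480],None,fx=4,fy=4,interpolation=cv2.INTER_CUBIC))
for uv,z in(((377,164),51),((326.5,219),51),((382,209),27),((382,208),3),((379,223),46),((376,249),46)): print(uv,np.round(world("top",uv,z)))
E
```

```text
green [329.1 222.8] [40.7 41.3] [542.6 -22.1   3. ]
yellow [381.6 208.3] [38.  38.7] [ 580.4 -172.3    3. ]
yellow [271.5 181.1] [14.3 15.3] [667.1 140.1   3. ]
yellow [321.4 178.8] [17.5 18.1] [670.5  -3.6   3. ]
yellow [379.5 121. ] [38. 55.] [ 842.8 -180.     3. ]
blue [327.1 222. ] [18.5 19.8] [540.3 -15.7  40. ]
blue [376.5 170.9] [18.5 20.4] [ 680.7 -157.5   40. ]
orange [376.9 236.9] [ 5.9 37.5] [ 496.4 -149.4   39. ]
orange [283.4 127.6] [37.1 85.6] [814.4 101.7  39. ]
(377, 164) [ 697. -158.   51.]
(326.5, 219) [547. -14.  51.]
(382, 209) [ 575. -169.   27.]
(382, 208) [ 581. -174.    3.]
(379, 223) [ 533. -156.   46.]
(376, 249) [ 464. -144.   46.]
```

View pics/c0.png

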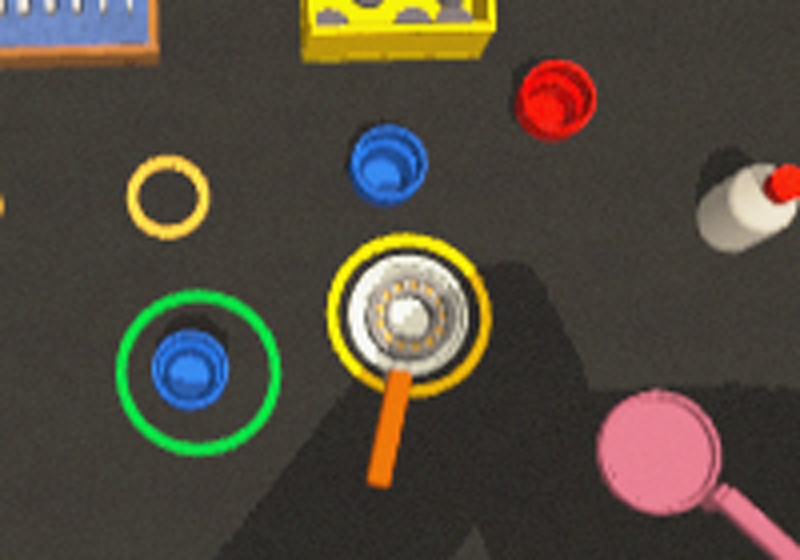

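```bash
cat >> h.py <<'E'
def fit_cap(img,n,c,st,z0=3):
    """cap centre: match centroid of modelled silhouette with that of the blue blob"""
    p0=pix(n,(*c,z0+35),st); bl=blobs(img,(100,110,40),(128,255,255),200)
    def cen(k): m=cv2.moments(k); return np.array([m["m10"],m["m01"]])/m["m00"]
    hs=[cv2.convexHull(b) for b in bl]; b=min(hs,key=lambda k:np.linalg.norm(cen(k)-p0)); c=np.array(c,float)
    for _ in range(6):
        h=cv2.convexHull(np.vstack([circle(n,c,r,z,st) for r,z in((26,z0+48),(26,z0+24),(21,z0+22),(17,z0))]).astype(np.float32))
        t=cen(h); c+=(world(n,cen(b),z0+40,st)-world(n,t,z0+40,st))[:2]
    return c,cv2.contourArea(b)/cv2.contourArea(h)
E
python3 - <<'E'
from h import *
im=cv2.imread("pics/top0.png")
cap,_=fit_cap(im,"top",(541,-16),None); sk,_=fit_cap(im,"top",(682,-158),None); print(cap,sk)
out=[]
for nm,g,off in(("dish",(545,-160),0),("stack",sk,0),("cap",cap,0)):
    env.reach([g[0],g[1],220],down(0)); st=env.read_state(); w=viewer.camera("wrist")
    cv2.imwrite(f"pics/w_{nm}.png",w); np.save(f"pics/w_{nm}.npy",np.r_[st["tool_pos"],st["orientation"]])
    if nm!="dish":
        c,a=fit_cap(w,"wrist",g,st); print(nm,c,a)
        for r,z in((26,51),(17,3)): cv2.polylines(w,[np.int32(circle("wrist",c,r,z,st)*8)],True,(0,0,255),1,cv2.LINE_AA,3)
    out.append(w)
print(env.read_state()["time_s"])
cv2.imwrite("pics/v1.png",cv2.resize(np.vstack([np.hstack(out[:2]),np.hstack([out[2],out[2]*0])]),(800,500),interpolation=cv2.INTER_AREA))
E
```

```text
Traceback (most recent call last):
  File "h.py", line 30, in fit_cap
    h=cv2.convexHull(np.vstack([circle(n,c,r,z,st) for r,z in((26,z0+48),(26,z0+24),(21,z0+22),(17,z0))]).astype(np.float32))
                                ~~~~~~^^^^^^^^^^^^
  File "h.py", line 19, in circle
    return np.array([pix(n,(c[0]+r*np.cos(a),c[1]+r*np.sin(a),z),st) for a in np.linspace(0,2*np.pi,73)])
                     ~~~^^^^^^^^^^^^^^^^^^^^^^^^^^^^^^^^^^^^^^^^^^^^
  File "h.py", line 14, in pix
    p,T=cam(n,st); c=T[:3,:3].T@(np.asarray(P,float)-T[:3,3])
        ~~~^^^^^^
  File "h.py", line 5, in cam
    p=viewer.camera_params(n)
ValueError: time passes only in moves, steps and waits
```

```bash
sed -i 's/^def cam(n,st=None):/PAR={n:viewer.camera_params(n) for n in("top","scene","wrist")}\ndef cam(n,st=None):/; s/p=viewer.camera_params(n)$/p=PAR[n]/' h.py
python3 - <<'E'
from h import *
im=cv2.imread("pics/top0.png")
cap,_=fit_cap(im,"top",(541,-16),None); sk,_=fit_cap(im,"top",(682,-158),None); print(cap,sk)
out=[]
for nm,g,off in(("dish",(545,-160),0),("stack",sk,0),("cap",cap,0)):
    env.reach([g[0],g[1],220],down(0)); st=env.read_state(); w=viewer.camera("wrist")
    cv2.imwrite(f"pics/w_{nm}.png",w); np.save(f"pics/w_{nm}.npy",np.r_[st["tool_pos"],st["orientation"]])
    if nm!="dish":
        c,a=fit_cap(w,"wrist",g,st); print(nm,c,a)
        for r,z in((26,51),(17,3)): cv2.polylines(w,[np.int32(circle("wrist",c,r,z,st)*8)],True,(0,0,255),1,cv2.LINE_AA,3)
    out.append(w)
print(env.read_state()["time_s"])
cv2.imwrite("pics/v1.png",cv2.resize(np.vstack([np.hstack(out[:2]),np.hstack([out[2],out[2]*0])]),(800,500),interpolation=cv2.INTER_AREA))
E
```

```text
[540.08016332 -15.58089438] [ 680.49448539 -157.59040702]
stack [ 679.28564603 -156.5453174 ] 0.9794313250505305
cap [538.95128866 -14.7609084 ] 0.9769987131215191
3.5167
```

View pics/v1.png

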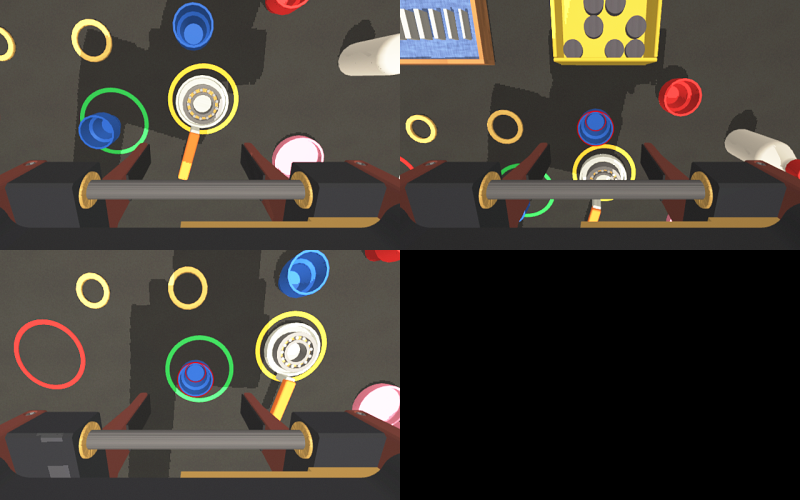

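The blue caps were fitted from two views (rims at view px (595,130) and (195,378)). The cap-to-stack offset agrees to 0.3 mm, so I go ahead and pick and nest.

```bash
python3 - <<'E'
from h import *
cap=np.array([539.5,-15.2]); sk=np.array([679.8,-157.1]); q=down(0)
env.move_l([*cap,112],q,rate=120)
print(env.read_state()["force"]); set_gripper(40); s=env.read_state(); print(s["width"],s["grip_force"],s["tool_pos"])
env.move_l([*cap,205],rate=150)
env.move_l([*sk,205],rate=180)
st=env.read_state(); w=viewer.camera("wrist"); cv2.imwrite("pics/w2.png",w)
v=cv2.resize(w[60:380,120:520],None,fx=2,fy=2,interpolation=cv2.INTER_CUBIC)
for r,z,c in((23,51,(0,0,255)),(26,144,(0,255,255)),(17,96,(0,255,0))): cv2.polylines(v,[np.int32((circle("wrist",sk,r,z,st)-[120,60])*2)],True,c,1)
cv2.imwrite("pics/v2.png",v[:600]); print(st["width"],st["time_s"])
E
```

```text
[ 0.46927848 -0.52930757  0.40134567]
51.34943148756873 30.00029845163226 [539.57301087 -15.22384634 112.16175468]
50.70861229030406 7.2583
```

View pics/v2.png

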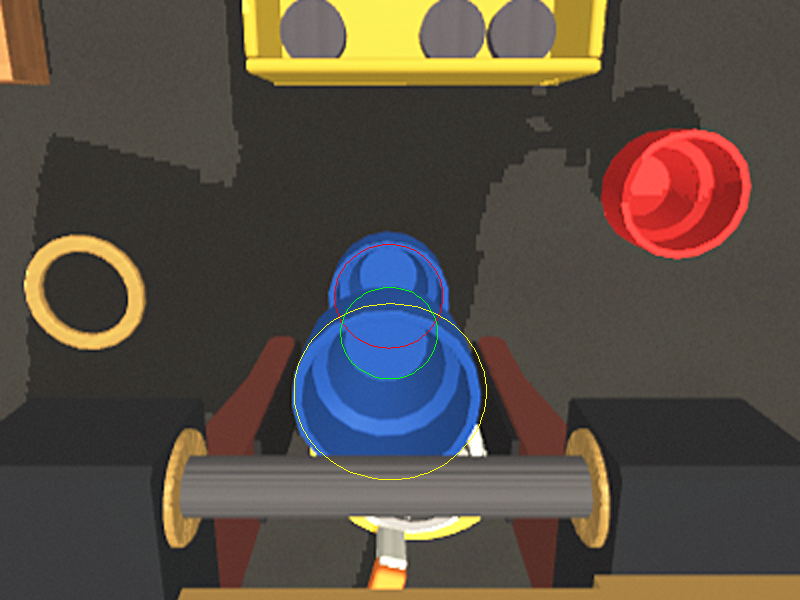

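The cap is held upright with its rim at (387,385), and the stack rim at (388,290) matches the prediction to about 1 mm. Lower it.

```bash
python3 - <<'E'
from h import *
sk=np.array([679.8,-157.1])
print(env.move_l([*sk,158],rate=120,f_stop=12),env.read_state()["tool_pos"][2])
print(env.move_l([*sk,132],rate=30,f_stop=10)); s=env.read_state(); print(s["tool_pos"],s["force"],s["width"])
np.save("pics/z.npy",s["tool_pos"])
E
```

```text
False 157.79634553748897
True
[ 679.71875283 -157.00981919  135.96115377] [-0.06845881  0.77772395  5.49658791] 51.104036171661235
```

Contact came exactly at the expected home height (136). Release, retreat and look.

```bash
python3 - <<'E'
from h import *
sk=np.array([679.8,-157.1])
set_gripper(80); env.move_l([*sk,220],rate=180)
env.move_l([590,-130,240],rate=200)
st=env.read_state(); w=viewer.camera("wrist"); cv2.imwrite("pics/w3.png",w); np.save("pics/w_3.npy",np.r_[st["tool_pos"],st["orientation"]])
env.move_l([470,-130,240],rate=250)
st=env.read_state(); w2=viewer.camera("wrist"); cv2.imwrite("pics/w4.png",w2);np.save("pics/w_4.npy",np.r_[st["tool_pos"],st["orientation"]])
t=viewer.camera("top"); cv2.imwrite("pics/top1.png",t)
s=viewer.camera("scene"); cv2.imwrite("pics/scene1.png",s)
v=np.zeros((600,800,3),np.uint8)
v[:300,:400]=cv2.resize(w[0:300,120:520],None,fx=1,fy=1); v[300:,:]=cv2.resize(w2[0:300],(800,375))[:300]
v[:300,400:]=cv2.resize(s[130:230,200:333],(400,300),interpolation=cv2.INTER_CUBIC)
cv2.imwrite("pics/v3.png",v); print(st["time_s"])
E
```

```text
11.125
```

View pics/v3.png

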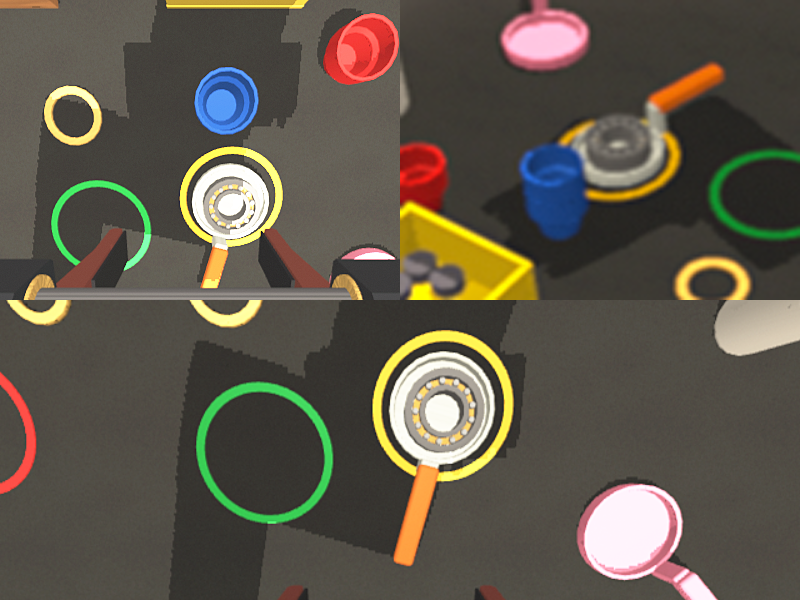

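The cap is nested upright and flush (scene crop (553,190)). Now measure the green ring, dish rim and handle from the w4 wrist view.

```bash
cat >> h.py <<'E'
def toworld(c,n,z,st): return np.array([world(n,p,z,st)[:2] for p in c.reshape(-1,2)],np.float32)
def measure(w,n,st,dish0):
    r={}
    for nm,lo,hi,z in(("green",(50,120,50),(80,255,255),3),("yellow",(25,150,100),(33,255,255),3),("orange",(5,130,100),(19,255,255),46)):
        bl=blobs(w,lo,hi,100)
        if nm=="orange": bl=[b for b in bl if np.linalg.norm(toworld(b,n,z,st).mean(0)-dish0)<130]
        if nm=="yellow": bl=[b for b in bl if np.linalg.norm(toworld(b,n,z,st).mean(0)-dish0)<40]
        if not bl: continue
        p=toworld(max(bl,key=cv2.contourArea),n,z,st)
        r[nm]=cv2.minAreaRect(p) if nm=="orange" else cv2.minEnclosingCircle(p)
        if nm=="orange": r["bar"]=cv2.boxPoints(r[nm])
    g=cv2.cvtColor(w,cv2.COLOR_BGR2HSV)
    bl=blobs(w,(0,0,150),(180,60,255),200)
    if bl:
        b=min(bl,key=lambda b:np.linalg.norm(toworld(b,n,17,st).mean(0)-dish0)); p=toworld(b,n,17,st)
        r["rim"]=cv2.minEnclosingCircle(p),cv2.fitEllipse(p)
    return r
E
python3 - <<'E'
from h import *
a=np.load("pics/w_4.npy"); st=dict(tool_pos=a[:3],orientation=a[3:])
for f,n,s in(("w4","wrist",st),("top1","top",None)):
    for k,v in measure(cv2.imread(f"pics/{f}.png"),n,s,np.array([577.,-171.])).items(): print(f,k,[np.round(x,1) for x in v])
E
```

```text
w4 green [array([542.2, -21.2]), np.float64(58.6)]
w4 yellow [array([ 579. , -172.4]), np.float64(58.4)]
w4 orange [array([ 496.4, -148. ]), array([17.2, 79. ]), np.float64(75.3)]
w4 bar [array([ 456. , -146.3], dtype=float32), array([ 532.4, -166.3], dtype=float32), array([ 536.8, -149.7], dtype=float32), array([ 460.4, -129.6], dtype=float32)]Traceback (most recent call last):
  File "<stdin>", line 4, in <module>
    return _wrapfunc(a, 'round', decimals=decimals, out=out)
    return _wrapit(obj, method, *args, **kwds)
    conv = _array_converter(obj)
ValueError: setting an array element with a sequence. The requested array has an inhomogeneous shape after 1 dimensions. The detected shape was (2,) + inhomogeneous part.
```

```bash
cat >> h.py <<'E'
def showm(w,n,st,d0):
    for k,v in measure(w,n,st,d0).items():
        if k=="bar": continue
        if k=="rim": print("rim",np.round(v[0][0],1),round(v[0][1],1),np.round(v[1][0],1),np.round(v[1][1],1))
        else: print(k,np.round(v[0],1),np.round(v[1],1),np.round(v[2:],1))
E
python3 - <<'E'
from h import *
yaw=-0.256; x=np.array([np.cos(yaw),np.sin(yaw)]); g=np.array([496.4,-148.0])-2*x; q=down(yaw)
print("top"); showm(cv2.imread("pics/top1.png"),"top",None,np.array([577.,-170.]))
env.reach([*g,200],q); env.move_l([*g,104],rate=100,f_stop=8)
w0=viewer.camera("wrist"); 
set_gripper(8); s=env.read_state(); print(s["width"],s["grip_force"],s["tool_pos"],s["force"],s["wrist_torque"],s["time_s"])
w=viewer.camera("wrist"); cv2.imwrite("pics/w5.png",w); np.save("pics/w_5.npy",np.r_[s["tool_pos"],s["orientation"]])
showm(w,"wrist",s,g+86*x)
cv2.imwrite("pics/v5.png",np.vstack([w0,w])[:,:][::1] if 0 else cv2.resize(w,(800,500)))
E
```

```text
top
green [543.3 -22.9] 59.7 []
rim [ 464.6 -131.6] 164.9 [ 469.8 -131.4] [ 25.8 309.2]
15.597853344502976 29.979022443294525 [ 494.38832307 -147.60269223  103.96597076] [-0.49650671 -1.37872423  0.38435312] [-0.2754629   0.12560975 -0.22059508] 13.775
green [542.5 -20.8] 58.7 []
yellow [ 581.7 -149.4] 52.7 []
orange [ 507.8 -150.5] [15.9 58.5] [74.8]
rim [ 574.4 -168.3] 45.5 [ 576.8 -169.3] [81.6 86.2]
```

View pics/v5.png

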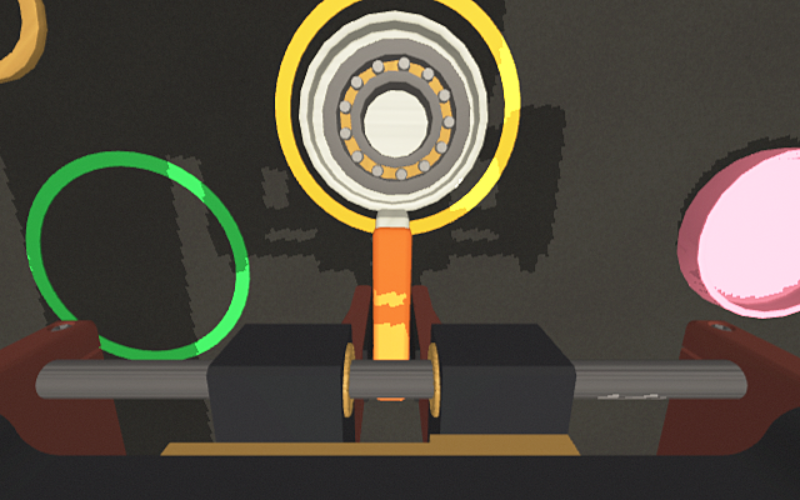

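The bar is gripped (view px (392,300)), the dish rim is centred at (394,111), and the ring centres agree. Slide the dish.

```bash
python3 - <<'E'
from h import *
s=env.read_state(); p=np.array(s["tool_pos"]); d=np.array([-34.8,147.9,0])
print(env.move_l(p+d,rate=50,f_stop=40)); env.hold(0.2)
s=env.read_state(); print(s["tool_pos"],s["force"],s["wrist_torque"],s["width"],s["time_s"])
w=viewer.camera("wrist"); cv2.imwrite("pics/w6.png",w); np.save("pics/w_6.npy",np.r_[s["tool_pos"],s["orientation"]])
showm(w,"wrist",s,np.array([542.4,-21.3]))
for c,r,z,k in(((542.4,-21.3),51,3,(0,0,255)),((542.4,-21.3),42,17,(255,0,255))): cv2.polylines(w,[np.int32(circle("wrist",c,r,z,s))],True,k,1)
cv2.imwrite("pics/v6.png",cv2.resize(w[:260,140:500],None,fx=2.2,fy=2.2,interpolation=cv2.INTER_CUBIC))
E
```

```text
False
[4.59634748e+02 2.38563443e-01 1.03994334e+02] [ 0.37050413 -2.20807225 -2.68657747] [-0.35355767 -0.03186094 -0.19538419] 15.695577214078531 17.2083
green [542.2 -21.7] 58.4 []
orange [472.8  -2.8] [15.9 58.6] [74.6]
rim [539.5 -20.5] 45.5 [541.8 -21.5] [81.7 86.5]
```

View pics/v6.png

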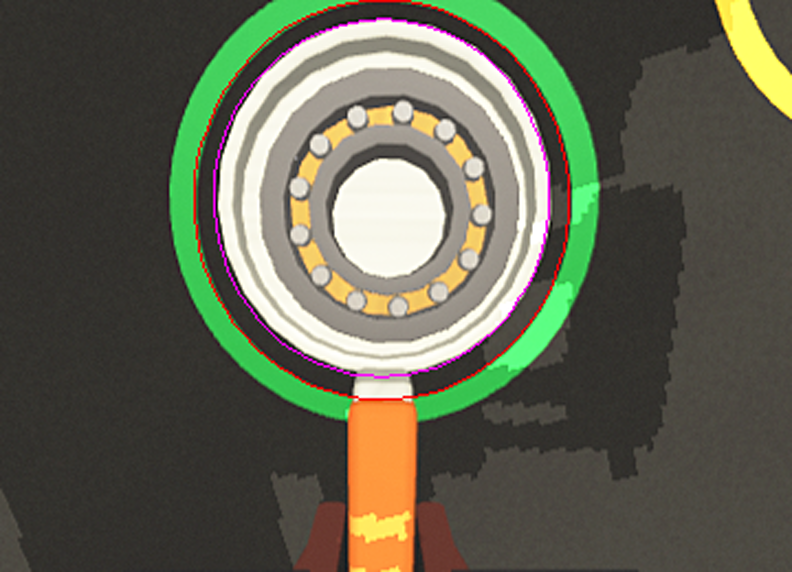

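The overlays of the green ring (382,190) and dish rim (383,197) coincide with the picture to under 1 mm. Release and make a final check.

```bash
python3 - <<'E'
from h import *
set_gripper(60); p=np.array(env.read_state()["tool_pos"]); env.move_l(p+[0,0,140],rate=120)
q=env.read_state()["orientation"]; env.reach([400,60,330],q)
s=env.read_state(); w=viewer.camera("wrist"); showm(w,"wrist",s,np.array([542.4,-21.3]))
t=viewer.camera("top"); sc=viewer.camera("scene"); print(s["time_s"])
cv2.imwrite("pics/v7.png",np.hstack([cv2.resize(t[100:275,120:520],(533,233))[:,:], np.zeros((233,1,3),np.uint8)]) if 0 else np.vstack([cv2.resize(t[100:280,120:520],(675,300)),cv2.resize(sc[110:270,150:510],(675,300))]))
E
```

```text
green [542.1 -21.5] 58.6 []
orange [461.7   1.1] [17.1 78.7] [74.7]
rim [542.8 -21.4] 42.0 [542.8 -21.4] [81.9 82.5]
19.9583
```

View pics/v7.png

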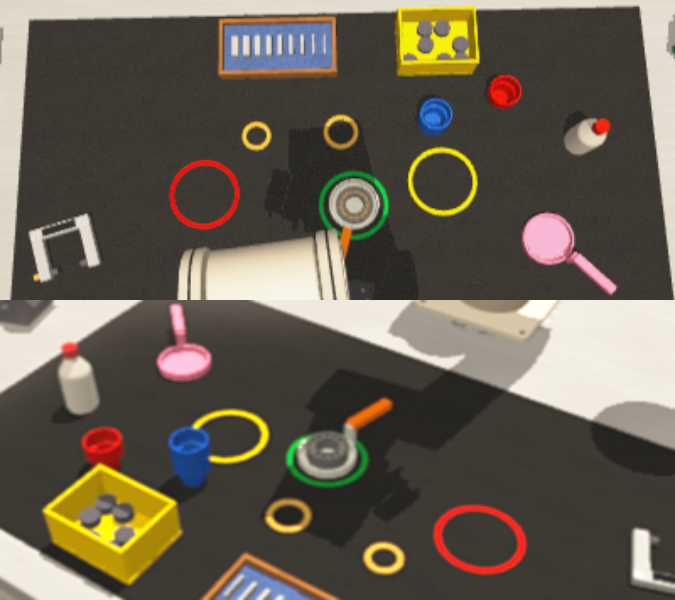

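The dish with its bearing is centred in the green ring ((353,205), within 1 mm). The caps are nested at (435,115), and everything else is where it was.

```bash
python3 -c "
from station import workorder; print(workorder.sign_off())"
```

```text
the job is handed in; nothing more can be done
None
```

The job is handed in at about 20 s on the robot's clock: the blue cap is nested upright and fully home in the other blue cap, and the dish, with the bearing still in it, was slid along the mat and sits centred in the green ring to within about 1 mm.

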